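Show a bioreactor probe's tip to the inspection camera

ROBOT

A 6-joint arm with a two-finger parallel gripper is mounted at the origin on the work surface. World frame = base frame: x ahead of the robot, y to its left, z up, the work surface at z = 0. Lengths are in m, angles in rad, forces in N, time in s.
With the tool pointing down it reaches from about 0.375 to 0.9 m from the base axis. Payload 3.1 kg.
Tool frame: the origin (TCP) lies between the finger pads; the fingertips stand robot.finger_overhang ahead of it and the grasp point (between the pads) lies 3 mm ahead of it (robot.finger_overhang is the distance from the TCP to the fingertips, in m); z points along the fingers, y is the line along which they close (so a half turn about z gives the same grasp; the last joint's range is limited). The gripper opens to 87 mm and grips with 3 to 60 N. Pads are 19 mm wide; open, the fingers measure 117 mm over their backs; the gripper's body (75 mm by 190 mm) begins 51 mm behind the grasp point.
Start: joints at [1.05, 0.527, 1.433, -0, 1.181, -0.178], TCP at [0.21, 0.589, 0.245] pointing down, gripper open.
Joint ranges: [-3.08, 3.08], [-0.75, 2.2], [0.22, 2.44], [-1.43, 4.57], [0, 2.65], [-2.85, 2.85]. Speed limits (rad/s): [2.79, 2.79, 3.14, 3.14, 3.14, 3.14].

INTERFACE

Orientations are given as a unit quaternion [x, y, z, w].
In Python, from rig import get_obs, vision, hand_in, nets, robot gives the robot as it stands.
- The arm moves only by the tool apply_moves, never from a script. Its argument "series" is a list of rows, each an object with "offset": the shift along the world's x, y, z in cm, a list of three; "rot": the turn, a rotation vector about the world's x, y, z in degrees, a list of three. A call has 1 to 20 rows; each row is the pose to reach, as a shift and turn from the pose commanded when the call began; what a row does not reach only later rows make up. A row lasts 1/10 s, in which the tool goes at most 50 mm and 8.59 degrees, less where a joint would pass 70% of its speed; a pose out of reach is approached as far as the arm can. A call with a gripper value outside its range is refused whole. "hand" is the opening, from 0 (shut) to 1 (fully open), set as the call begins (left out, the last holds). The fingers move at their own pace and stop on an object; "newtons" is the grip in N (left out, the last holds). Time passes only in rows, so rows that repeat a pose let the fingers close. It gives the time, the measured TCP pose, the force, the opening and the grip force at its end, in the units of the state.
- get_obs(): the state, without advancing time (a new reading comes with each control period).
- vision.camera(name): name is "side" or "top"; returns the picture (420x560x3 uint8, red, green, blue); there is no depth.
- vision.calibration(name): a dict with "K" (3x3 intrinsics, pixels), "k1" (the pictures are not rectified: a ray, as slopes to the right and down, at radius r is drawn at 1 + k1 r^2 times it, then the intrinsics apply), "R" (3x3) and "t" (3): a world point X has camera coordinates R X + t. Camera axes: x right, y down, z forward; pixel columns grow to the right and rows downward; lengths in m; the calibration is good to about 2 mm. A picture is of the moment at which its call begins. calibration takes no time and is no camera call.
- hand_in(): hands the job in; it is judged then, once.
Trained networks look in the newest picture that a camera, given by its name, has taken for a name from the list of things; names that differ only in an ending like _2 or _b are one class to them, and where a whole thing is asked for, a point or a joint stands for the part that bears it (a point fixed in the world has none). Each returns a list of dicts, best first, with "conf" (0 to 1); they miss things now and then, are a little off and sometimes report something else, mostly with a low value. They report only what shows in the picture. A call takes as long as a camera call.
- nets.search_frame(camera, query): "centre" ([x, y, z] in m, in world coordinates, good to about 4 mm: the middle of the surface that is visible of it).
- nets.spot_point(camera, query): "centre" ([x, y, z] in m, in world coordinates, good to about 4 mm: a listed point, or the origin of a listed thing).
The state is a dict: "time": time; "q": joint angles; "joint_velocities": joint speeds; "joint_torque": joint torques, N m; "position": TCP position; "tool_rot": TCP orientation; "ft_force": force on the tool from outside, world axes, zero at the start; "moment": the same for the moment, N m; "grip_width": finger opening in m; "grip_force": force on a finger pad.
Only numpy, scipy, OpenCV 4.12 (cv2) and the standard library are available. Lean on these libraries where they do the work, as an engineer would, in place of code of your own. Each camera call takes 0.05 s, during which the arm holds its last target. There are 200 camera calls.

TASK

Take the lid off the instrument tray and set it down flat on the bench, handle up and clear of the tray. Then pick the probe out of the tray and hold it in the air in front of the inspection camera, its sensing tip pointing straight into the lens along the camera's tilted line of sight, centred on it and about 60 mm from the lens. Finish while still holding it there, steady, and do not knock the camera, the tube rack, the bottle or the beaker.

Things in the scene. Friction and masses are not known exactly. Their poses are not given: they have to be found in the camera images.
- tray: Open aluminium instrument tray fixed to the bench, on the robot's left or right: 210 long (x) x 140 wide (y) x 60 mm high, walls and floor 4 mm. Origin: centre of its underside, z up. Two white saddles, 10 mm thick in x, 44 mm wide in y, 40 mm high, at x = +58 and x = -37 mm, carry the probe along the tray's x axis; the rest of the tray is empty.
- lid: Loose aluminium lid on the tray, its x along the tray's: plate 218 x 148 x 4 mm, about 250 g. A locating rim under the plate reaches 6 mm down inside the tray with 4 to 8 mm of play. Origin: centre of the rim's underside (54 mm above the bench at the start, 0 when the lid stands flat on the bench), z up.
- lid_handle (a point): Middle of the lid's bar handle, 40 mm above the lid's origin; the bar is 90 mm long along the lid's x, 12 mm wide and 12 mm high, with 24 mm free below it over the plate; a thin post 36 mm either way carries it.
- probe: Loose rigid sensor probe, 200 mm long, about 150 g, level in the saddles, axis 36 mm above the bench, x along the tray's. Origin: on its axis in the middle of a square steel collar 40 mm long, 20 x 20 mm, the place to grip from above across the axis. x points to the sensing tip: a 12 mm steel shaft with a dark 15 mm end. Towards -x a black 24 mm thick connector ends 103 mm from the origin.
- probe_tip (a point): Centre of the end face of the probe's sensing tip, 97 mm from the probe's origin along its x; axes as the probe's.
- lens (a point): Centre of the front of the camera's lens (48 mm in diameter), looking towards the robot and 30 degrees down; its height and heading vary. Axes: x runs from the lens back into the head along the line of sight (away from the robot, 30 degrees up), y is level, z square to both, upwards.
- view_point (a point): Empty point on the line of sight 60 mm in front of the lens, where the probe's tip belongs; axes as the lens. The probe points straight into the lens when its x runs along this x.
- camera_stand: Camera stand fixed beyond the work: base 130 mm square, column 22 mm in diameter and 374 mm high at x = +110 mm. Origin: on the bench plumb below the lens, 15 mm before the base; x away from the robot. On the column sits a white camera head about 140 mm long and 50 mm square, which does not move unless knocked.
- rack: Bystander: white tube rack with closed tubes, 200 (x) x 75 (y) x 118 mm high, loose, on the side opposite the tray; origin centre of its underside. The bench straight ahead of the robot, between tray and rack and short of the camera (|y| below 80 mm, x 390 to 620 mm), is free at the start.
- bottle: Bystander: closed glass bottle 70 mm in diameter, 150 mm high, loose; origin centre of its underside.
- beaker: Bystander: open glass beaker 70 mm in diameter, 90 mm high, loose; origin centre of its underside.

How it is judged:
On the way, in this order (a step that is already met when the one before it is completed fails the run):
1. the lid lies flat on the bench, handle up, clear of the tray and let go (height (world z) of lid below 0.012 m and angle between lid's own z axis and vertical below 0.1 rad and contact force between the fingers and lid below 0.2 N and contact force between lid and tray below 0.2 N and linear speed of lid below 0.03 m/s), for 0.2 s.
2. the probe is lifted clear above the tray in the fingers (height (world z) of probe above 0.1 m and contact force between the fingers and probe above 1 N), for 0.1 s.
At the end, for the whole second after the job is handed in: The fingers hold the probe still in the air, touching nothing else: the tip within 20 mm along and 15 mm across the line of sight of the point 60 mm before the lens, pointing into the lens within 12 degrees; the lid lies flat on the bench, handle up, off the tray (x of probe_tip in the frame of view_point between -0.02 and 0.02 m and y of probe_tip in the frame of view_point between -0.015 and 0.015 m and z of probe_tip in the frame of view_point between -0.015 and 0.015 m and angle between the x axis of probe and the x axis of view_point, either way round below 0.21 rad and x of probe in the frame of view_point below -0.05 m and height (world z) of probe_tip above 0.12 m and contact force between the fingers and probe above 1 N and linear speed of probe below 0.02 m/s and angular speed of probe below 0.15 rad/s and contact force between each of probe, lid and tray below 0.2 N and contact force between probe and lid below 0.2 N and contact force between probe and camera_stand below 0.2 N and contact force between probe and rack below 0.2 N and contact force between probe and bottle below 0.2 N and contact force between probe and beaker below 0.2 N and height (world z) of lid below 0.012 m and angle between lid's own z axis and vertical below 0.1 rad); the arm keeps its last pose, push and grip.
It fails at once if the camera is knocked (lens moved over 15 mm) (distance of lens from where it was at the start of the episode above 0.015 m).
It fails at once if the rack is moved over 30 mm or tipped (distance of rack from where it was at the start of the episode above 0.03 m or angle between rack's own z axis and vertical above 0.35 rad).
It fails at once if the bottle is moved over 30 mm or tipped (distance of bottle from where it was at the start of the episode above 0.03 m or angle between bottle's own z axis and vertical above 0.35 rad).
It fails at once if the beaker is moved over 30 mm or tipped (distance of beaker from where it was at the start of the episode above 0.03 m or angle between beaker's own z axis and vertical above 0.35 rad).
It also fails if it takes over 64 s, if anything falls off the work surface, if the arm or the gripper's body presses on something with over 40 N, if the wrist force passes 120 N, or if a joint passes its speed limit or range.

## Working session

There is one attempt and no reset: what is moved stays moved. The work goes in short steps, Python scripts to look and compute and a tool call to move; the robot and the scene stay as the last step left them, time stands still between calls to the robot, and variables do not carry over. Pictures are saved under pics/ and viewed, at most 10 in all, crops included, and the job is handed in when it is done.

Besides the shell and the picture viewer there is one more tool, called after ">>>" as name(argument=value, ...), one argument or row to a line, values as JSON. apply_moves: Moves the arm, as the interface text tells. Its arguments: {"type":"object","properties":{"series":{"type":"array"},"hand":{"type":"number"},"newtons":{"type":"number"}},"required":["series"]}

```bash
mkdir -p pics; ls; python3 - <<'E'
from rig import get_obs, vision, nets, robot
import cv2, numpy as np
print(robot.finger_overhang, get_obs())
for c in ["side","top"]:
    im=vision.camera(c); cv2.imwrite(f"pics/{c}0.png",im[:,:,::-1])
    cal=vision.calibration(c); R,t=np.array(cal["R"]),np.array(cal["t"]); print(c,"campos",-R.T@t,R[2])
    for q in ["tray","lid","lid_handle","probe","lens","view_point","camera_stand","rack","bottle","beaker"]:
        r=nets.spot_point(c,q); print(q,[(np.round(d["centre"],3).tolist(),round(d["conf"],2)) for d in r[:2]])
E
```

```text
pics
0.022 {'time': 0.0, 'q': array([ 1.04948951e+00,  5.28451933e-01,  1.43394274e+00, -3.97165472e-06,
        1.18135123e+00, -1.78501389e-01]), 'joint_velocities': array([ 1.26732834e-03, -5.44191796e-05, -4.39511962e-04, -2.34405145e-03,
       -1.01053183e-04,  4.13138755e-04]), 'joint_torque': array([ 1.45115901e-03, -4.40036595e+01, -1.76593906e+01,  6.33975654e-02,
        5.82370092e-02, -1.52077669e-04]), 'position': array([0.20970378, 0.5880311 , 0.24356745]), 'tool_rot': array([ 1.70563830e-01,  9.85346041e-01, -1.01201372e-03, -3.67349103e-04]), 'ft_force': array([ 0.806627  , -0.00146157,  0.16770524]), 'moment': array([-0.03699286, -0.02689315,  0.00774887]), 'grip_force': 0.0, 'grip_width': 0.08708610185703602}
side campos [ 0.11142154 -0.49268819  0.9384573 ] [ 0.47068509  0.46272785 -0.75122466]
tray []
lid [([0.503, -0.235, 0.053], 0.67)]
lid_handle [([0.505, -0.233, 0.091], 0.88), ([0.701, 0.057, 0.001], 0.51)]
probe []
lens [([0.695, 0.06, 0.233], 0.91)]
view_point []
camera_stand [([0.699, 0.06, 0.002], 0.66)]
rack [([0.469, 0.289, -0.003], 0.94)]
bottle [([0.684, 0.367, -0.002], 0.56)]
beaker [([0.67, -0.366, 0.0], 0.82)]
top campos [ 0.45283559 -0.00307186  1.30060193] [ 0.13217109 -0.01023659 -0.99117406]
tray []
lid [([0.502, -0.231, 0.056], 0.91)]
lid_handle [([0.507, -0.232, 0.094], 0.75)]
probe []
lens [([0.693, 0.058, 0.232], 0.62)]
view_point []
camera_stand [([0.699, 0.063, -0.002], 0.68)]
rack [([0.469, 0.287, 0.002], 0.71)]
bottle [([0.682, 0.365, 0.003], 0.92), ([0.508, -0.234, 0.094], 0.34)]
beaker [([0.67, -0.368, 0.002], 0.8)]
```

View pics/side0.png

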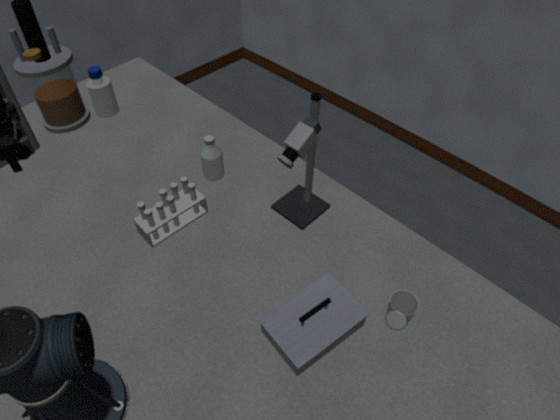

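View pics/top0.png

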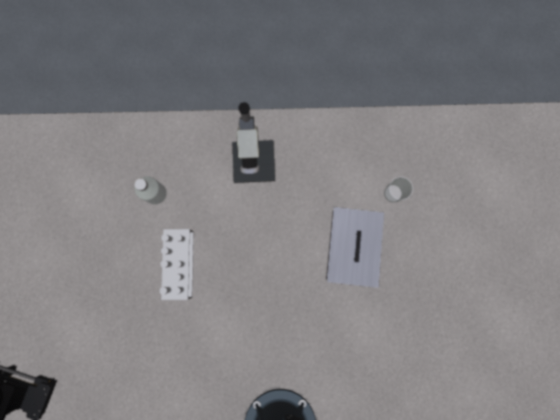

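The side view shows the lid and tray at (315,320) with a dark bar handle, and the camera head at (297,140). In the top view the handle is at (357,246), the stand at (252,160) and the column top at (244,108). The net positions agree with both. Next I measure the yaws and heights.

```bash
cat > h.py <<'E'
import numpy as np, cv2
from rig import get_obs, vision, nets, robot
def cal(c):
    d=vision.calibration(c); return np.array(d["K"]),d["k1"],np.array(d["R"]),np.array(d["t"])
def ray(c,uv):
    K,k1,R,t=cal(c); x=np.linalg.solve(K,[uv[0],uv[1],1.])[:2]; u=x.copy()
    for _ in range(20): u=x/(1+k1*(u@u))
    d=R.T@np.array([u[0],u[1],1]); return -R.T@t,d/np.linalg.norm(d)
def plane(c,uv,z):
    o,d=ray(c,uv); return o+d*(z-o[2])/d[2]
def tri(uvt,uvs):
    o1,d1=ray("top",uvt); o2,d2=ray("side",uvs)
    s=np.linalg.lstsq(np.c_[d1,-d2],o2-o1,rcond=None)[0]
    a,b=o1+s[0]*d1,o2+s[1]*d2; return (a+b)/2,np.linalg.norm(a-b)
def proj(c,X):
    K,k1,R,t=cal(c); p=R@np.array(X)+t; u=p[:2]/p[2]; u=u*(1+k1*(u@u)); return (K@[u[0],u[1],1])[:2]
def blob(im,box,thr,dark=True):
    x0,y0,x1,y1=box; g=cv2.cvtColor(im,cv2.COLOR_RGB2GRAY)[y0:y1,x0:x1]
    m=((g<thr) if dark else (g>thr)).astype(np.uint8)
    n,l,s,c=cv2.connectedComponentsWithStats(m); i=1+np.argmax(s[1:,4])
    p=np.argwhere(l==i)[:,::-1]+[x0,y0]; mu=p.mean(0); v=np.linalg.svd(p-mu,full_matrices=False)[2][0]; a=(p-mu)@v
    return mu,mu+v*a.min(),mu+v*a.max(),len(p),p
E
python3 - <<'E'
from h import *
T=cv2.imread("pics/top0.png")[:,:,::-1].copy(); S=cv2.imread("pics/side0.png")[:,:,::-1].copy()
a=blob(T,(345,222,370,272),70); b=blob(S,(292,290,338,328),60)
print(a[:4],b[:4]); print("mid",tri(a[0],b[0]))
P=[plane("top",q,.094) for q in a[1:3]]; Q=[plane("side",q,.094) for q in b[1:3]]
print(P,Q); 
for A,B in (P,Q):
    d=B-A; print("yaw",np.degrees(np.arctan(d[1]/d[0])),"len",np.linalg.norm(d))
# tray/lid outline yaw
for r in [(.09,.053,.06)]: print("lens px",proj("top",(.694,.059,.232)),proj("side",(.694,.059,.232)))
big=np.hstack([cv2.resize(T[85:195,215:290],None,fx=5,fy=5,interpolation=cv2.INTER_CUBIC),cv2.resize(S[85:195,265:340],None,fx=5,fy=5,interpolation=cv2.INTER_CUBIC)])
cv2.imwrite("pics/cam.png",np.clip(big[:,:,::-1]*1.5,0,255).astype(np.uint8))
E
```

```text
(array([357.4040404, 245.6969697]), array([358.65154113, 230.97048158]), array([356.18391557, 260.10029109]), 99) (array([314.29439252, 310.27570093]), array([329.75687731, 299.04177311]), array([299.54225292, 320.9935431 ]), 214)
mid (array([ 0.50312374, -0.2300595 ,  0.09364101]), np.float64(0.0023229837538972504))
[array([ 0.54542858, -0.2363626 ,  0.094     ]), array([ 0.46384478, -0.22532985,  0.094     ])] [array([ 0.54906899, -0.23541791,  0.094     ]), array([ 0.45875112, -0.22412087,  0.094     ])]
yaw -7.701505529771617 len 0.08232641177928131
yaw -7.129582365141386 len 0.09102164700119778
lens px [250.37968471 171.30312691] [283.74185064 163.94851562]
```

View pics/cam.png

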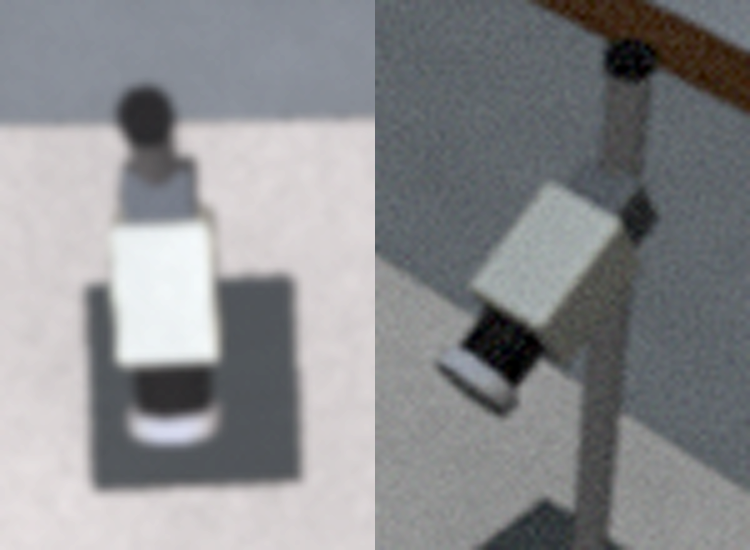

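The crop shows the lens's white rim at about (250,171) in top and (285,161) in side. The column top is at (244,108.6) in top and (316,97) in side. The base corners in top are (234.4,182.4) and (275,180.6).

```bash
python3 - <<'E'
from h import *
print("coltop",tri((244.2,108.6),(316,97)),plane("top",(244.2,108.6),.374),plane("side",(316,97),.374))
C=[plane("top",q,.01) for q in [(234.4,182.4),(275,180.6),(273,140.6),(232.4,143)]]
print(np.round(C,4))
for i,o in ((0,90),(1,0),(3,0)):
    d=(C[(i+1)%4]-C[i]); print(i,np.degrees(np.arctan2(d[1],d[0])),np.linalg.norm(d))
print("lens",tri((250.3,171),(285,161.5)))
L=[]
for k in range(4):
    for c in("top","side"):
        vision.camera(c); r=nets.spot_point(c,"lens")
        if r and r[0]["conf"]>.5: L.append(r[0]["centre"])
        r=nets.spot_point(c,"lid_handle"); print([np.round(x["centre"],4).tolist() for x in r[:1]])
print(np.round(L,4),np.mean(L,0))
E
```

```text
coltop (array([0.80520471, 0.06195892, 0.37754218]), np.float64(0.00019653869261747683)) [0.8064781  0.06227242 0.374     ] [0.80968401 0.06541787 0.374     ]
[[ 0.7105  0.1214  0.01  ]
 [ 0.7132 -0.0032  0.01  ]
 [ 0.8399 -0.      0.01  ]
 [ 0.8351  0.1262  0.01  ]]
0 -88.78875464438747 0.12466971316408335
1 1.4405275918760403 0.126761300803396
3 -177.81696850402923 0.12468238610685141
lens (array([0.69428274, 0.05755056, 0.24057906]), np.float64(0.0036249897699821344))
[[0.5073, -0.235, 0.0935]]
[[0.5062, -0.2353, 0.0933]]
[[0.5034, -0.2312, 0.0967]]
[[0.5044, -0.2338, 0.0965]]
[[0.5051, -0.2316, 0.0917]]
[[0.5049, -0.2329, 0.095]]
[[0.5063, -0.2308, 0.0927]]
[]
[[0.693  0.0621 0.2309]
 [0.6962 0.0605 0.2327]
 [0.6972 0.0608 0.2339]
 [0.6981 0.0603 0.2338]
 [0.6939 0.062  0.2312]
 [0.6977 0.0614 0.2315]
 [0.6961 0.0618 0.2306]
 [0.6986 0.0598 0.2353]] [0.69635   0.0610875 0.2324875]
```

Measured so far:
- Handle middle is (0.504, -0.232, 0.094), lid yaw about -7.4°.
- Lens is about (0.696, 0.0605, 0.2325), heading about +1.5°.

Heights and sizes match the text, so I move above the handle.

>>> apply_moves(
  series=[
    {"offset": [3, -4, 0], "rot": [0, 0, 1]},
    {"offset": [6, -8, 0], "rot": [0, 0, 2]},
    {"offset": [9, -12, 0], "rot": [0, 0, 3]},
    {"offset": [12, -16, 0], "rot": [0, 0, 4]},
    {"offset": [15, -20, 0], "rot": [0, 0, 5]},
    {"offset": [18, -24, 0], "rot": [0, 0, 6]},
    {"offset": [21, -28, 0], "rot": [0, 0, 7]},
    {"offset": [23, -32, 0], "rot": [0, 0, 8]},
    {"offset": [24, -36.5, 0], "rot": [0, 0, 9]},
    {"offset": [25, -41, 0], "rot": [0, 0, 10]},
    {"offset": [25.5, -45.5, 0], "rot": [0, 0, 11]},
    {"offset": [26, -50, 0], "rot": [0, 0, 12.4]},
    {"offset": [26.5, -54.5, 0], "rot": [0, 0, 12.4]},
    {"offset": [27, -59, 0], "rot": [0, 0, 12.4]},
    {"offset": [27.5, -63.5, 0], "rot": [0, 0, 12.4]},
    {"offset": [28, -68, 0], "rot": [0, 0, 12.4]},
    {"offset": [28.6, -72, 0], "rot": [0, 0, 12.4]},
    {"offset": [29.2, -76, 0], "rot": [0, 0, 12.4]},
    {"offset": [29.4, -80, 0], "rot": [0, 0, 12.4]},
    {"offset": [29.4, -82.1, 0], "rot": [0, 0, 12.4]},
  ],
  hand=0.6,
)

```text
time: 4.3
position: [0.5046, -0.2361, 0.2448]
tool_rot: [0.064, 0.998, -0.001, 0.001]
ft_force: [-0.8, 0.5, 0.0]
grip_width: 0.0526
grip_force: 0.0
```

>>> apply_moves(
  series=[
    {"offset": [0, 0, 0], "rot": [0, 0, 0]},
    {"offset": [0, 0, 0], "rot": [0, 0, 0]},
    {"offset": [0, 0, 0], "rot": [0, 0, 0]},
    {"offset": [0, 0, 0], "rot": [0, 0, 0]},
  ],
)

```text
time: 4.7
position: [0.5039, -0.2309, 0.2446]
tool_rot: [0.062, 0.998, 0.0, -0.0]
ft_force: [0.4, 0.0, 0.0]
grip_width: 0.0525
grip_force: 0.0
```

>>> apply_moves(
  series=[
    {"offset": [0, 0, -2], "rot": [0, 0, 0]},
    {"offset": [0, 0, -5], "rot": [0, 0, 0]},
    {"offset": [0, 0, -8], "rot": [0, 0, 0]},
    {"offset": [0, 0, -10], "rot": [0, 0, 0]},
    {"offset": [0, 0, -12], "rot": [0, 0, 0]},
    {"offset": [0, 0, -13], "rot": [0, 0, 0]},
    {"offset": [0, 0, -14], "rot": [0, 0, 0]},
    {"offset": [0, 0, -15], "rot": [0, 0, 0]},
    {"offset": [0, 0, -15], "rot": [0, 0, 0]},
    {"offset": [0, 0, -15], "rot": [0, 0, 0]},
  ],
)

```text
time: 5.7
position: [0.5043, -0.2325, 0.0948]
tool_rot: [0.063, 0.998, -0.0, 0.0]
ft_force: [-0.5, -0.8, 0.2]
grip_width: 0.0522
grip_force: 0.0
```

>>> apply_moves(
  series=[
    {"offset": [0, 0, 0], "rot": [0, 0, 0]},
    {"offset": [0, 0, 0], "rot": [0, 0, 0]},
    {"offset": [0, 0, 0], "rot": [0, 0, 0]},
    {"offset": [0, 0, 0], "rot": [0, 0, 0]},
    {"offset": [0, 0, 0], "rot": [0, 0, 0]},
    {"offset": [0, 0, 0], "rot": [0, 0, 0]},
    {"offset": [0, 0, 0], "rot": [0, 0, 0]},
    {"offset": [0, 0, 0], "rot": [0, 0, 0]},
  ],
  hand=0,
  newtons=30,
)

```text
time: 6.5
position: [0.504, -0.2321, 0.0946]
tool_rot: [0.063, 0.998, 0.0, -0.0]
ft_force: [0.6, 1.1, 1.2]
grip_width: 0.0116
grip_force: 30.0
```

>>> apply_moves(
  series=[
    {"offset": [0, 0, 0.5], "rot": [0, 0, 0]},
    {"offset": [0, 0, 1], "rot": [0, 0, 0]},
    {"offset": [0, 0, 1.5], "rot": [0, 0, 0]},
    {"offset": [0, 0, 2.5], "rot": [0, 0, 0]},
    {"offset": [0, 0, 3.5], "rot": [0, 0, 0]},
    {"offset": [0, 0, 5], "rot": [0, 0, 0]},
    {"offset": [0, 0, 6.5], "rot": [0, 0, 0]},
    {"offset": [0, 1.5, 7], "rot": [0, 0, 0]},
    {"offset": [0, 4, 7], "rot": [0, 0, 1]},
    {"offset": [0, 7, 7], "rot": [0, 0, 2]},
    {"offset": [0, 10, 7], "rot": [0, 0, 3]},
    {"offset": [0, 13, 7], "rot": [0, 0, 4]},
    {"offset": [-1, 16, 7], "rot": [0, 0, 5]},
    {"offset": [-1, 19, 7], "rot": [0, 0, 6]},
    {"offset": [-1, 22, 7], "rot": [0, 0, 7]},
    {"offset": [-1, 24, 7], "rot": [0, 0, 7]},
    {"offset": [-1, 25, 7], "rot": [0, 0, 7]},
    {"offset": [-1, 25, 7], "rot": [0, 0, 7]},
    {"offset": [-1, 25, 7], "rot": [0, 0, 7]},
    {"offset": [-1, 25, 7], "rot": [0, 0, 7]},
  ],
)

```text
time: 8.5
position: [0.4943, 0.0168, 0.1646]
tool_rot: [0.003, 1.0, -0.0, 0.0]
ft_force: [-0.2, 0.6, -2.8]
grip_width: 0.0112
grip_force: 30.0
```

>>> apply_moves(
  series=[
    {"offset": [0, 0, -2], "rot": [0, 0, 0]},
    {"offset": [0, 0, -4], "rot": [0, 0, 0]},
    {"offset": [0, 0, -6], "rot": [0, 0, 0]},
    {"offset": [0, 0, -8], "rot": [0, 0, 0]},
    {"offset": [0, 0, -9.5], "rot": [0, 0, 0]},
    {"offset": [0, 0, -10.5], "rot": [0, 0, 0]},
    {"offset": [0, 0, -11], "rot": [0, 0, 0]},
    {"offset": [0, 0, -11.5], "rot": [0, 0, 0]},
    {"offset": [0, 0, -11.8], "rot": [0, 0, 0]},
    {"offset": [0, 0, -12], "rot": [0, 0, 0]},
    {"offset": [0, 0, -12], "rot": [0, 0, 0]},
    {"offset": [0, 0, -12], "rot": [0, 0, 0]},
  ],
)

```text
time: 9.7
position: [0.4942, 0.0177, 0.0449]
tool_rot: [0.002, 1.0, -0.0, 0.0]
ft_force: [-0.7, -0.2, -1.8]
grip_width: 0.0117
grip_force: 30.0
```

>>> apply_moves(
  series=[
    {"offset": [0, 0, -0.1], "rot": [0, 0, 0]},
    {"offset": [0, 0, -0.2], "rot": [0, 0, 0]},
    {"offset": [0, 0, -0.3], "rot": [0, 0, 0]},
    {"offset": [0, 0, -0.4], "rot": [0, 0, 0]},
    {"offset": [0, 0, -0.4], "rot": [0, 0, 0]},
    {"offset": [0, 0, -0.4], "rot": [0, 0, 0]},
  ],
)

```text
time: 10.3
position: [0.4941, 0.0176, 0.0406]
tool_rot: [0.002, 1.0, -0.0, 0.0]
ft_force: [0.7, -0.4, -0.6]
grip_width: 0.0114
grip_force: 30.0
```

Contact force on the lid is rising, so it is essentially down. I release, wait and retreat upwards.

>>> apply_moves(
  series=[
    {"offset": [0, 0, -0.1], "rot": [0, 0, 0]},
    {"offset": [0, 0, -0.1], "rot": [0, 0, 0]},
    {"offset": [0, 0, -0.1], "rot": [0, 0, 0]},
  ],
)

```text
time: 10.6
position: [0.4941, 0.0176, 0.0406]
tool_rot: [0.002, 1.0, -0.0, 0.0]
ft_force: [-1.2, -0.1, 8.1]
grip_width: 0.0113
grip_force: 30.0
```

>>> apply_moves(
  series=[
    {"offset": [0, 0, 0], "rot": [0, 0, 0]},
    {"offset": [0, 0, 0], "rot": [0, 0, 0]},
    {"offset": [0, 0, 0], "rot": [0, 0, 0]},
    {"offset": [0, 0, 0], "rot": [0, 0, 0]},
    {"offset": [0, 0, 0], "rot": [0, 0, 0]},
    {"offset": [0, 0, 1], "rot": [0, 0, 0]},
    {"offset": [0, 0, 3], "rot": [0, 0, 0]},
    {"offset": [0, 0, 6], "rot": [0, 0, 0]},
    {"offset": [0, 0, 10], "rot": [0, 0, 0]},
    {"offset": [0, 0, 14], "rot": [0, 0, 0]},
    {"offset": [0, 0, 18], "rot": [0, 0, 0]},
    {"offset": [0, 0, 20], "rot": [0, 0, 0]},
    {"offset": [0, 0, 20], "rot": [0, 0, 0]},
  ],
  hand=0.6,
)

```text
time: 11.9
position: [0.4959, 0.0174, 0.2433]
tool_rot: [0.002, 1.0, -0.001, 0.004]
ft_force: [0.5, 0.1, 0.1]
grip_width: 0.0522
grip_force: 0.0
```

```bash
python3 - <<'E'
from h import *
for c in ["side","top"]:
    im=vision.camera(c); cv2.imwrite(f"pics/{c}1.png",im[:,:,::-1])
    for q in ["tray","lid","lid_handle","probe","probe_tip"]:
        r=nets.spot_point(c,q); print(c,q,[(np.round(d["centre"],3).tolist(),round(d["conf"],2)) for d in r[:2]])
T=cv2.imread("pics/top1.png"); S=cv2.imread("pics/side1.png")
big=np.hstack([cv2.resize(T[200:295,320:395],None,fx=5,fy=5,interpolation=cv2.INTER_CUBIC),cv2.resize(S[270:365,260:345],None,fx=5,fy=5,interpolation=cv2.INTER_CUBIC)])
cv2.imwrite("pics/tray.png",np.clip(big*1.4,0,255).astype(np.uint8))
E
```

```text
side tray [([0.511, -0.228, -0.0], 0.84)]
side lid [([0.491, 0.017, 0.001], 0.84)]
side lid_handle [([0.495, 0.016, 0.04], 0.97)]
side probe [([0.511, -0.229, 0.035], 0.62)]
side probe_tip [([0.603, -0.243, 0.035], 0.74)]
top tray [([0.506, -0.228, -0.004], 0.78)]
top lid [([0.491, 0.019, 0.003], 0.96)]
top lid_handle [([0.496, 0.017, 0.043], 0.61), ([0.492, 0.019, 0.002], 0.23)]
top probe [([0.506, -0.23, 0.032], 0.77)]
top probe_tip [([0.606, -0.242, 0.036], 0.68)]
```

View pics/tray.png

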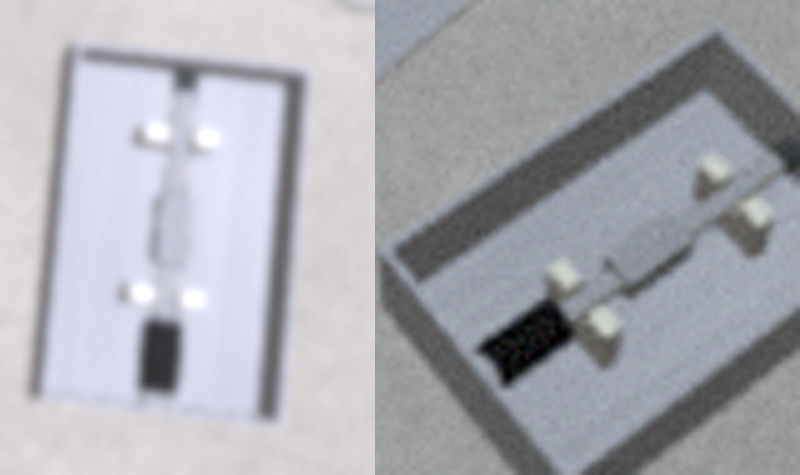

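View pics/side1.png

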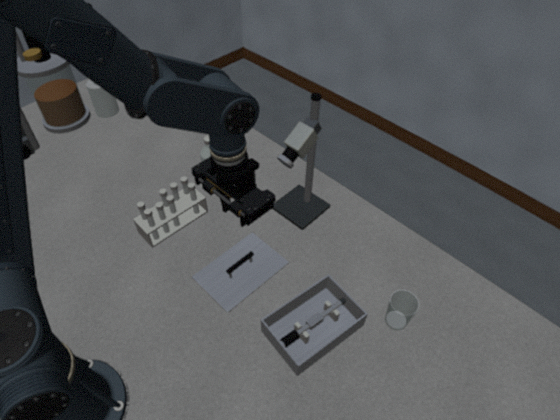

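The lid lies flat on the bench at about (0.494, 0.018), away from the tray. The probe's dark tip points away from the robot. In top the collar is at about (354.8,245.6), the tip at (357.2,214) and the connector's end at (351.6,278.4). In side the collar is at about (315.6,319.6).

```bash
python3 - <<'E'
from h import *
print("collar",tri((354.8,245.6),(315.6,319.6)),plane("top",(354.8,245.6),.046),plane("side",(315.6,319.6),.046))
a=plane("top",(357.2,214),.04);b=plane("top",(351.6,278.4),.045);d=a-b
print(a,b,np.degrees(np.arctan2(d[1],d[0])),np.linalg.norm(d))
L={}
for k in range(4):
    for c in("top","side"):
        vision.camera(c)
        for q in("probe","probe_tip","lens"):
            r=nets.spot_point(c,q)
            if r and r[0]["conf"]>.4: L.setdefault(q,[]).append(r[0]["centre"])
for q in L: print(q,len(L[q]),np.mean(L[q],0),np.std(L[q],0))
o=get_obs(); print(o["position"],o["tool_rot"])
E
```

```text
collar (array([ 0.50714405, -0.23274159,  0.04620242]), np.float64(0.0017117086059859506)) [ 0.50650184 -0.23220785  0.046     ] [ 0.50793608 -0.23319305  0.046     ]
[ 0.60016941 -0.2450148   0.04      ] [ 0.41198017 -0.21843464  0.045     ] -8.03937405366828 0.1901228447100939
probe 7 [ 0.50895714 -0.23024286  0.03414286] [0.00328018 0.00094091 0.00213331]
probe_tip 8 [ 0.6044875 -0.244375   0.0366125] [0.00126039 0.00124675 0.00274519]
lens 8 [0.6962875 0.0605875 0.2330125] [0.00193742 0.0011039  0.00119419]
[0.49403496 0.01760769 0.23954846] [ 2.12238549e-03  9.99997748e-01 -7.81120186e-10 -1.47348884e-05]
```

>>> apply_moves(
  series=[
    {"offset": [0.2, -3, 0], "rot": [0, 0, -1]},
    {"offset": [0.4, -7, 0], "rot": [0, 0, -2]},
    {"offset": [0.6, -11, 0], "rot": [0, 0, -3]},
    {"offset": [0.8, -15, 0], "rot": [0, 0, -4]},
    {"offset": [1, -19, 0], "rot": [0, 0, -6]},
    {"offset": [1.2, -22, 0], "rot": [0, 0, -7]},
    {"offset": [1.4, -24, 0], "rot": [0, 0, -7.6]},
    {"offset": [1.4, -24.9, -1], "rot": [0, 0, -7.6]},
    {"offset": [1.4, -24.9, -4], "rot": [0, 0, -7.6]},
    {"offset": [1.4, -24.9, -8], "rot": [0, 0, -7.6]},
    {"offset": [1.4, -24.9, -12], "rot": [0, 0, -7.6]},
    {"offset": [1.4, -24.9, -14], "rot": [0, 0, -7.6]},
    {"offset": [1.4, -24.9, -16], "rot": [0, 0, -7.6]},
    {"offset": [1.4, -24.9, -18], "rot": [0, 0, -7.6]},
    {"offset": [1.4, -24.9, -19], "rot": [0, 0, -7.6]},
    {"offset": [1.4, -24.9, -20], "rot": [0, 0, -7.6]},
    {"offset": [1.4, -24.9, -20], "rot": [0, 0, -7.6]},
    {"offset": [1.4, -24.9, -20], "rot": [0, 0, -7.6]},
  ],
)

```text
time: 15.9
position: [0.5083, -0.2313, 0.0399]
tool_rot: [0.068, 0.998, -0.0, 0.0]
ft_force: [-0.6, -0.7, -0.2]
grip_width: 0.0525
grip_force: 0.0
```

>>> apply_moves(
  series=[
    {"offset": [0, 0, 0], "rot": [0, 0, 0]},
    {"offset": [0, 0, 0], "rot": [0, 0, 0]},
    {"offset": [0, 0, 0], "rot": [0, 0, 0]},
    {"offset": [0, 0, 0], "rot": [0, 0, 0]},
    {"offset": [0, 0, 0], "rot": [0, 0, 0]},
    {"offset": [0, 0, 0], "rot": [0, 0, 0]},
    {"offset": [0, 0, 0], "rot": [0, 0, 0]},
    {"offset": [0, 0, 0], "rot": [0, 0, 0]},
  ],
  hand=0,
  newtons=40,
)

```text
time: 16.7
position: [0.5081, -0.2314, 0.0397]
tool_rot: [0.068, 0.998, -0.0, 0.0]
ft_force: [-0.1, -0.1, 2.1]
grip_width: 0.0198
grip_force: 40.0
```

>>> apply_moves(
  series=[
    {"offset": [0, 0, 0.5], "rot": [0, 0, 0]},
    {"offset": [0, 0, 1.5], "rot": [0, 0, 0]},
    {"offset": [0, 0, 3], "rot": [0, 0, 0]},
    {"offset": [0, 0, 5], "rot": [0, 0, 0]},
    {"offset": [0, 0, 7], "rot": [0, 0, 0]},
    {"offset": [0, 0, 9], "rot": [0, 0, 0]},
    {"offset": [0, 0, 11], "rot": [0, 0, 0]},
    {"offset": [0, 0, 13], "rot": [0, 0, 0]},
    {"offset": [0, 0, 15], "rot": [0, 0, 0]},
    {"offset": [0, 1, 16.5], "rot": [0, 0, 0]},
    {"offset": [0, 3, 17], "rot": [0, 0, 1]},
    {"offset": [0, 6, 17], "rot": [0, 0, 2]},
    {"offset": [0, 9, 17], "rot": [0, 0, 3]},
    {"offset": [0, 12, 17], "rot": [0, 0, 4]},
    {"offset": [0, 15, 17], "rot": [0, 0, 5]},
    {"offset": [0, 18, 17], "rot": [0, 0, 6]},
    {"offset": [0, 21, 17], "rot": [0, 0, 7]},
    {"offset": [0, 24, 17], "rot": [0, 0, 8]},
    {"offset": [0, 27, 17], "rot": [0, 0, 9]},
    {"offset": [0, 28.8, 17], "rot": [0, 0, 9.5]},
  ],
)

```text
time: 18.7
position: [0.5063, 0.0593, 0.2097]
tool_rot: [-0.016, 1.0, 0.0, -0.001]
ft_force: [-0.3, -0.7, -1.2]
grip_width: 0.0197
grip_force: 40.0
```

>>> apply_moves(
  series=[
    {"offset": [0, 0, 0], "rot": [0, 0, 0]},
    {"offset": [0, 0, 0], "rot": [0.1, -3, 0]},
    {"offset": [0, 0, 0], "rot": [0.2, -6, 0]},
    {"offset": [0, 0, 0], "rot": [0.2, -9, 0]},
    {"offset": [0, 0, 0], "rot": [0.3, -12, 0]},
    {"offset": [0, 0, 0], "rot": [0.4, -15, 0]},
    {"offset": [0, 0, 0], "rot": [0.5, -18, 0]},
    {"offset": [0, 0, 0], "rot": [0.6, -21, 0]},
    {"offset": [0, 0, 0], "rot": [0.6, -24, 0]},
    {"offset": [0, 0, 0], "rot": [0.7, -27, 0]},
    {"offset": [0, 0, 0], "rot": [0.8, -30, 0]},
    {"offset": [0, 0, 0], "rot": [0.8, -30, 0]},
    {"offset": [0, 0, 0], "rot": [0.8, -30, 0]},
    {"offset": [0, 0, 0], "rot": [0.8, -30, 0]},
  ],
)

```text
time: 20.1
position: [0.5087, 0.0563, 0.21]
tool_rot: [-0.014, 0.966, 0.003, 0.259]
ft_force: [-0.1, -0.2, -1.5]
grip_width: 0.0197
grip_force: 40.0
```

```bash
python3 - <<'E'
from h import *
from scipy.spatial.transform import Rotation as Ro
o=get_obs(); R=Ro.from_quat(o["tool_rot"]).as_matrix(); print(o["position"],R.round(3),o["q"],o["grip_width"],o["grip_force"])
L={}
for k in range(4):
    for c in("top","side"):
        im=vision.camera(c)
        for q in("probe","probe_tip","lens"):
            r=nets.spot_point(c,q)
            if r and r[0]["conf"]>.4: L.setdefault(c+q,[]).append(r[0]["centre"])
    if k==0: cv2.imwrite("pics/side2.png",im[:,:,::-1])
for q in L: print(q,len(L[q]),np.mean(L[q],0).round(4),np.std(L[q],0).round(4))
E
```

```text
[0.50873909 0.05634525 0.20999471] [[-0.865 -0.029  0.5  ]
 [-0.026  1.     0.013]
 [-0.501 -0.001 -0.866]] [-0.16169435  0.33260391  2.11812217  0.49647954  0.1976409  -2.22517626] 0.019719341804864093 39.99558236449957
topprobe 4 [0.5084 0.0571 0.2052] [0.0015 0.0021 0.0027]
topprobe_tip 4 [0.594  0.0589 0.2577] [0.0012 0.0011 0.0009]
toplens 3 [0.6959 0.0611 0.2315] [0.0007 0.001  0.0016]
sideprobe_tip 3 [0.5916 0.0602 0.2528] [0.0009 0.0017 0.0014]
sidelens 4 [0.698  0.0606 0.2352] [0.0011 0.0012 0.0019]
```

View pics/side2.png

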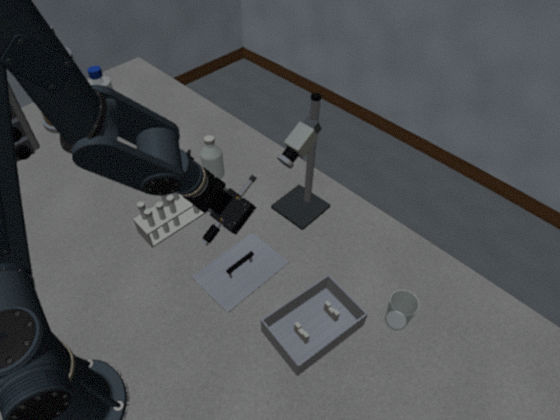

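The side view shows the probe held at about (230,205), with its tip at (253,178) pointing towards the lens at (287,158). The networks' tip position agrees with kinematics. Remaining shift is about (+5.1, 0, -5.3) cm. The wrist is near singular (q5 = 0.2), so I go half way and check the joints.

>>> apply_moves(
  series=[
    {"offset": [0, 0, -0.5], "rot": [0, 0, 0]},
    {"offset": [0, 0, -1], "rot": [0, 0, 0]},
    {"offset": [0.5, 0, -1.5], "rot": [0, 0, 0]},
    {"offset": [1, 0, -2], "rot": [0, 0, 0]},
    {"offset": [1.5, 0, -2.5], "rot": [0, 0, 0]},
    {"offset": [2, 0, -2.5], "rot": [0, 0, 0]},
    {"offset": [2, 0, -2.5], "rot": [0, 0, 0]},
  ],
)

```text
time: 22.4
position: [0.5289, 0.0564, 0.1846]
tool_rot: [-0.014, 0.966, 0.003, 0.259]
ft_force: [-0.3, -0.4, -1.4]
grip_width: 0.0197
grip_force: 40.0
```

```bash
python3 - <<'E'
from h import *
print([x for x in dir(robot) if x[0]!='_'])
o=get_obs(); print(o["position"],o["tool_rot"].round(3),o["q"])
E
```

```text
['Unreachable', 'finger_overhang']
[0.52889784 0.05641644 0.18456495] [-0.014  0.966  0.003  0.259] [-0.15272087  0.41086782  2.09808615  0.66173928  0.1452992  -2.38560181]
```

Continuing at a 30° tilt would push q6 close to its limit of -2.85. A tilt of 27.5° keeps the joints clear and is only 2.5° off against the 12° allowed. Shift for that tilt is (+2.8, 0, -2.4) cm.

>>> apply_moves(
  series=[
    {"offset": [0, 0, 0], "rot": [0, 0.8, 0]},
    {"offset": [0, 0, 0], "rot": [0, 1.6, 0]},
    {"offset": [0, 0, 0], "rot": [0, 2.5, 0]},
    {"offset": [0.3, 0, -0.4], "rot": [0, 2.5, 0]},
    {"offset": [0.6, 0, -0.8], "rot": [0, 2.5, 0]},
    {"offset": [1, 0, -1.2], "rot": [0, 2.5, 0]},
    {"offset": [1.4, 0, -1.6], "rot": [0, 2.5, 0]},
    {"offset": [1.8, 0, -2], "rot": [0, 2.5, 0]},
    {"offset": [2.2, 0, -2.3], "rot": [0, 2.5, 0]},
    {"offset": [2.5, 0, -2.4], "rot": [0, 2.5, 0]},
    {"offset": [2.8, 0, -2.4], "rot": [0, 2.5, 0]},
    {"offset": [2.8, 0, -2.4], "rot": [0, 2.5, 0]},
    {"offset": [2.8, 0, -2.4], "rot": [0, 2.5, 0]},
    {"offset": [2.8, 0, -2.4], "rot": [0, 2.5, 0]},
  ],
)

```text
time: 23.8
position: [0.5559, 0.0567, 0.1607]
tool_rot: [-0.014, 0.971, 0.003, 0.238]
ft_force: [-0.1, 0.0, -1.6]
grip_width: 0.0193
grip_force: 40.0
```

```bash
python3 - <<'E'
from h import *
from scipy.spatial.transform import Rotation as Ro
o=get_obs(); R=Ro.from_quat(o["tool_rot"]).as_matrix(); print(o["position"],o["q"],o["grip_force"])
print("kin tip",o["position"]+.003*R[:,2]-.097*R[:,0],"axis",-R[:,0])
L={};I={}
for k in range(4):
    for c in("top","side"):
        I[c]=im=vision.camera(c)
        for q in("probe_tip","lens","lid"):
            r=nets.spot_point(c,q)
            if r and r[0]["conf"]>.4: L.setdefault(c+q,[]).append(r[0]["centre"])
for q in L: print(q,len(L[q]),np.mean(L[q],0).round(4),np.std(L[q],0).round(4))
big=np.hstack([cv2.resize(I["top"][130:220,210:285],None,fx=5,fy=5,interpolation=cv2.INTER_CUBIC),cv2.resize(I["side"][130:220,235:320],None,fx=5,fy=5,interpolation=cv2.INTER_CUBIC)])
cv2.imwrite("pics/end.png",np.clip(big[:,:,::-1]*1.5,0,255).astype(np.uint8))
E
```

```text
[0.55586747 0.05666029 0.16069171] [-0.13840841  0.48262845  2.02337132  0.44837014  0.17843361 -2.16138745] 39.99556842260063
kin tip [0.64324636 0.05916316 0.20284221] axis [0.88653153 0.02538963 0.46197101]
topprobe_tip 4 [0.6436 0.0599 0.2052] [0.0011 0.0015 0.0019]
toplens 4 [0.6965 0.0614 0.2322] [0.0011 0.0013 0.0004]
toplid 4 [ 0.536  -0.0787  0.001 ] [0.0766 0.1671 0.0017]
sidelens 4 [0.6421 0.1178 0.1752] [0.0982 0.0992 0.1025]
sidelid 3 [ 0.4923  0.0152 -0.0007] [0.0018 0.     0.001 ]
sideprobe_tip 3 [0.6447 0.0621 0.2006] [0.0018 0.0014 0.0005]
```

View pics/end.png

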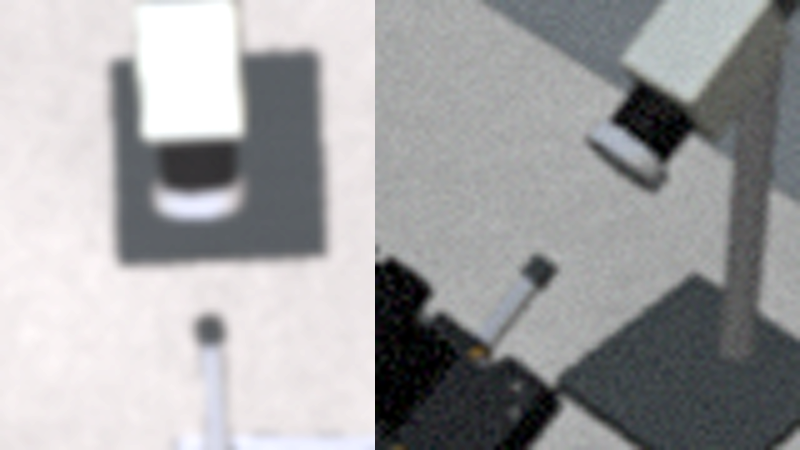

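In the crop the tip sits below and in line with the lens. In full-picture pixels, top has the tip at about (252,195) and the rim centre at about (249.8,171). In side the tip is at about (268.5,183.5). I check that these agree with the estimates.

```bash
python3 - <<'E'
from h import *
print(proj("top",(.6432,.0592,.2028)),proj("side",(.6432,.0592,.2028)))
print(proj("top",(.6365,.059,.1995)),proj("top",(.6965,.0607,.2328)),proj("side",(.6965,.0607,.2328)))
print(tri((252,195),(268.5,183.5)))
o=get_obs();print(o["joint_velocities"].round(4),o["grip_force"])
E
```

```text
[251.31719319 192.89200949] [269.48832257 181.91861845]
[251.5121972 195.6382169] [249.67675996 170.28887602] [283.9566123  162.93919828]
(array([0.63783459, 0.05748114, 0.20202587]), np.float64(0.00026199223226252357))
[-0.0001  0.0016 -0.0005 -0.0006  0.0007  0.0001] 39.99559714458883
```

```bash
python3 -c "
from rig import hand_in; print(hand_in())"
```

```text
the job is handed in; nothing more can be done
None
```

The job is handed in with no verdict returned: the lid lies flat on the bench clear of the tray, and the gripper holds the probe still, tip measured about 60 mm from the lens, on its line of sight within a few mm and tilted 2.5° off it.

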